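# Set the microscope lamp to brightness 6 and switch it on

### The arm

A 6-joint arm with a two-finger parallel gripper is mounted at the origin on the work surface. World frame = base frame: x ahead of the robot, y to its left, z up, the work surface at z = 0. Lengths are in m, angles in rad, forces in N, time in s.
With the tool pointing down it reaches from about 0.25 to 0.725 m from the base axis. Payload 4 kg.
Tool frame: the origin (TCP) lies at the very end of the fingers, on their centre line; the grasp point (between the pads) lies 19 mm behind it; x points along the fingers, y is the direction in which the jaws open and shut, and the axes are right-handed (so a half turn about x gives the same grasp; the last joint's range is limited). The gripper opens to 85 mm and grips with 20 to 120 N. Pads are 22 mm wide; open, the fingers measure 114 mm over their backs; the gripper's body (76 mm by 85 mm) begins 54 mm behind the grasp point. The pads swing forward as they close: fully open they stand 13 mm farther back than shut.
Start: joints at [-1.203, 0.241, 0.005, 1.335, 0, 1.571], TCP at [0.18, -0.467, 0.231] pointing down, gripper open.
Joint ranges: [-2.72, 2.72], [-1.05, 1.87], [-1.09, 1.28], [-1.99, 2.15], [-1.42, 1.44], [-3.14, 3.14]. Speed limits (rad/s): [2.79, 2.79, 3.14, 3.14, 3.14, 3.14].

### API

Orientations are given as a unit quaternion [x, y, z, w].
In Python, from workcell import get_obs, camera, job_done gives the robot as it stands. The module is installed in compiled form; this text tells all that it offers.
- The arm moves only by the tool arm_command, never from a script. Its argument "motion" is a list of rows, each an object of numbers: "x", "y", "z": the shift along the tool's x, y, z in m; "roll": the turn about the tool's x in rad; "fingers": the opening, from 0 (shut) to 1 (fully open). A call has 1 to 20 rows; each row shifts and turns the pose as measured when the row begins, along the tool's axes as they then stand; what a row does not reach is not made up. A row lasts 1/12 s, in which the tool goes at most 41.7 mm and 7.16 degrees, less where a joint would pass 70% of its speed; a pose out of reach is approached as far as the arm can. A call is refused whole if a number of a shift passes 0.0417 or a number of a turn 0.125, either way. A call with a gripper value outside its range is refused whole. The fingers move at their own pace and stop on an object; the grip force is fixed at half the most. Time passes only in rows, so rows that do not move let the fingers close. It gives the time, the measured TCP pose, the force and the opening at its end, in the units of the state.
- get_obs(): the state, without advancing time (a new reading comes with each control period).
- camera(name): name is "scene" or "top" or "wrist"; returns a dict with "frame" (384x512x3 uint8, red, green, blue), "intrinsics" (3x3 intrinsics, pixels), "rvec" (rotation vector, rad) and "tvec" (3), from world to camera coordinates, as OpenCV has them. Camera axes: x right, y down, z forward; pixel columns grow to the right and rows downward; lengths in m; the calibration is good to about 2 mm. A picture is of the moment at which its call begins. There is no depth.
- job_done(): hands the job in, once; it reports no verdict.
The state is a dict: "clock": time; "joint_pos": joint angles; "joint_vel": joint speeds; "tau": joint torques, N m; "eef_pos": TCP position; "tool_rot": TCP orientation; "ft_force": force on the tool from outside, world axes, zero at the start; "ft_torque": the same for the moment, N m; "grip_width": finger opening in m.
Only numpy, scipy, OpenCV 4.12 (cv2) and the standard library are available. Lean on these libraries where they do the work, as an engineer would, in place of code of your own. Each camera call takes 0.05 s, during which the arm holds its last target.

### The job

With a fingertip, gently push the lever of the large brightness selector on the microscope lamp unit round, click by click, to position 6 (fully anticlockwise is position 0, each click clockwise is one more), and only then press the white power button fully down and let it spring back. Do not pinch or grip the selector, leave the smaller knob as it is, and do not pick up or shift anything standing around.

Things in the scene. Friction and masses are not known exactly. Their poses are not given: they have to be found in the camera images.
- lamp_unit: the microscope lamp's control unit, a cream box fixed to the bench, 240 (x) x 270 (y) x 65 mm high; origin under its centre; x points to its far side, y to its left, z up; yawed at most 0.3 rad, front (-x) to the robot. Its top is a flat panel with the large brightness selector at the left, the white power button at the right front and a smaller knob at the right rear
- selector (a joint): brightness selector's angle, rad: 0 in position 0 (fully anticlockwise from above), growing clockwise 0.5236 (30 degrees) a click to 4.189 in position 8 (the other stop). Starts in a position from 0 to 3. Each position is a detent: leaving it takes about 4 N sideways at 45 mm from the axis; past half way the lever snaps ahead of the finger into the next one and stays
- selector_axis (a point): the selector's vertical axis at panel height; in the unit's frame x -20, y +50, z 65 mm. On the panel round it, from 63 mm out, nine radial black bars mark positions 0 to 8, growing from 4 to 20 mm long. In the unit's frame the lever points at 150 degrees (from x towards y) in position 0 and 30 degrees less per position: -30 degrees in position 6
- selector_tip (a point): point on top of the selector's lever, 45 mm from the axis and 28 mm above the panel; moves with it. The lever is a black bar 14 mm wide reaching 56 mm from the axis, its underside 6 mm and its top 28 mm above the panel, a white line along its top; its round hub is 36 mm across and 30 mm high. The panel round it is clear
- power (a joint): travel of the power button in m: 0 released, 0.006 fully down; a spring pushes it back (about 4 N fully down)
- power_top (a point): centre of the top of the white round power button, 26 mm across, pressed straight down; moves with it. In the unit's frame at x -70, y -85 mm
- iris_mark (a point): point on top of the smaller black knob with a bar grip (about 28 mm across, 44 mm high), 12 mm off its axis; the knob stands at x +50, y -90 mm in the unit's frame and must stay as it is
- dust_cap: loose black dust cap standing on the unit's panel near its far edge, disc 34 mm across, 20 mm high; origin under its centre; a bystander
- oil_bottle: loose small amber immersion-oil bottle, 28 mm across, 65 mm high, on the bench to the right of the unit; origin under its centre; a bystander
- sample_jar: loose clear sample jar, 52 mm across, 70 mm high, right of the unit; origin under its centre; a bystander
- cover_box: loose clear cover-slip box with white lid, 46 x 46 x 36 mm, right of the unit; origin under its centre; a bystander
- slide_box: loose flat grey and white slide box, 162 x 92 x 34 mm, left of the unit; origin under its centre; a bystander
- marker: loose squarish white marker pen with black cap, 125 mm long, 13 mm high, lying in front of the unit (robot side); origin under its middle, x along it; a bystander
- dish: loose shallow glass dish, 90 mm across, 16 mm high, beyond the unit; origin under its centre; a bystander

How it is judged:
By the outcome, as a careful person would: the job done as asked, in the order asked, and still so for the second after the job is handed in, with the robot touching nothing.
It also fails if it takes over 48 s, if anything falls off the work surface, if the arm or the gripper's body presses on something with over 40 N, if the wrist force passes 120 N, or if a joint passes its speed limit or range.

## Working session

There is one attempt and no reset: what is moved stays moved. The work goes in short steps, Python scripts to look and compute and a tool call to move; the robot and the scene stay as the last step left them, time stands still between calls to the robot, and variables do not carry over. Pictures are saved under pics/ and viewed, and the job is handed in when it is done.

Besides the shell and the picture viewer there is one more tool, called after "Emit:" by a JSON object that holds its "method" and its "body". arm_command: Moves the arm, as the interface text tells. Its arguments: {"type":"object","properties":{"motion":{"type":"array","items":{"type":"object","properties":{"x":{"type":"number"},"y":{"type":"number"},"z":{"type":"number"},"roll":{"type":"number"},"fingers":{"type":"number"}}}}},"required":["motion"]}

```bash
mkdir -p pics; cat > h.py <<'E'
import numpy as np, cv2
from workcell import get_obs, camera, job_done
def snap(n,f):
    c=camera(n); np.savez('pics/'+f+'.npz',**{k:np.array(v) for k,v in c.items()})
    cv2.imwrite('pics/'+f+'.png',cv2.cvtColor(c['frame'],cv2.COLOR_RGB2BGR)); return c
def load(f): return dict(np.load('pics/'+f+'.npz'))
def ray(c,u,v,z):
    K=np.array(c['intrinsics']);R=cv2.Rodrigues(np.array(c['rvec'],float))[0];t=np.array(c['tvec'],float).ravel()
    p=cv2.undistortPoints(np.array([[[u,v]]],float),K,None)[0,0]
    d=R.T@np.array([p[0],p[1],1]);o=-R.T@t
    return o+d*(z-o[2])/d[2]
def proj(c,P):
    return cv2.projectPoints(np.array(P,float).reshape(-1,3),np.array(c['rvec'],float),np.array(c['tvec'],float),np.array(c['intrinsics']),None)[0][:,0]
E
python3 - <<'E'
from h import *
for n in('top','scene'): snap(n,n+'0')
o=get_obs();print(o)
a=cv2.imread('pics/top0.png');cv2.imwrite('pics/top0b.png',cv2.resize(a,(800,600),interpolation=2))
E
```

```text
{'clock': 0.1, 'joint_pos': array([-1.20302003e+00,  2.41329341e-01,  3.86642851e-03,  1.33518748e+00,
       -5.21119881e-06,  1.57079945e+00]), 'joint_vel': array([-3.86005199e-04, -2.52622437e-03,  4.54177288e-03, -7.92402617e-04,
        2.38164122e-03, -8.19824079e-05]), 'tau': array([ 6.12094427e-04, -3.73137045e+01,  2.53010291e+01,  1.08488780e-02,
        6.79007144e-05,  1.15026077e-05]), 'eef_pos': array([ 0.17956895, -0.46604547,  0.23050897]), 'tool_rot': array([-0.69506331, -0.12993996,  0.69530665, -0.12865172]), 'ft_force': array([ 0.2599977 , -0.09206919, -0.94988555]), 'ft_torque': array([ 0.01550436, -0.04259391,  0.00580457]), 'grip_width': 0.08544483559013663}
```

View pics/top0b.png

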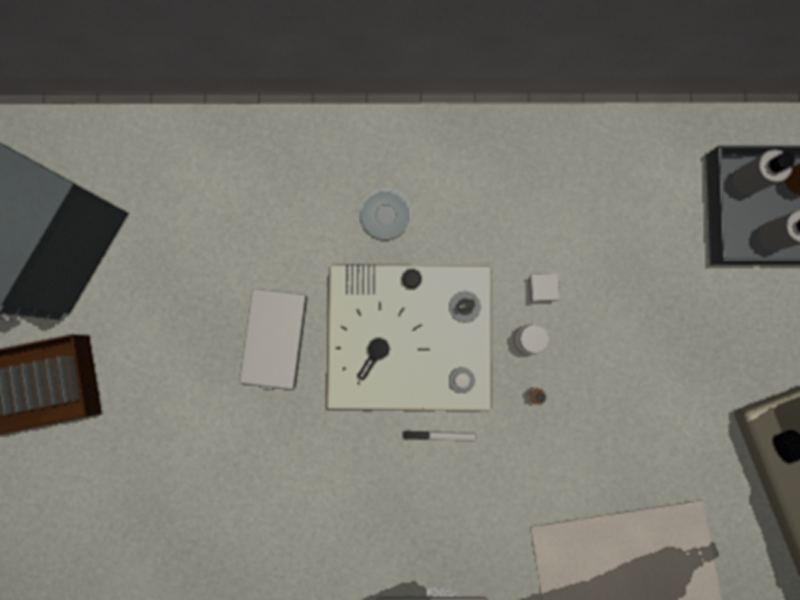

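View pics/scene0.png

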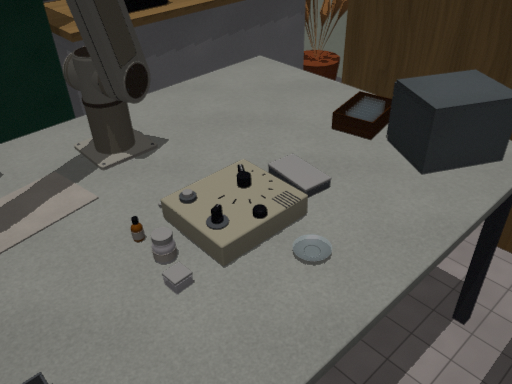

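The top view shows the lever at about (362,377) in the enlarged picture, pointing at the smallest mark, so position 0. Next I'll measure it closer.

```bash
python3 - <<'E'
from h import *
a=cv2.imread('pics/top0.png')[160:270,200:360];cv2.imwrite('pics/c1.png',cv2.resize(a,None,fx=5,fy=5,interpolation=cv2.INTER_CUBIC))
E
```

```text
(no output)
```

View pics/c1.png

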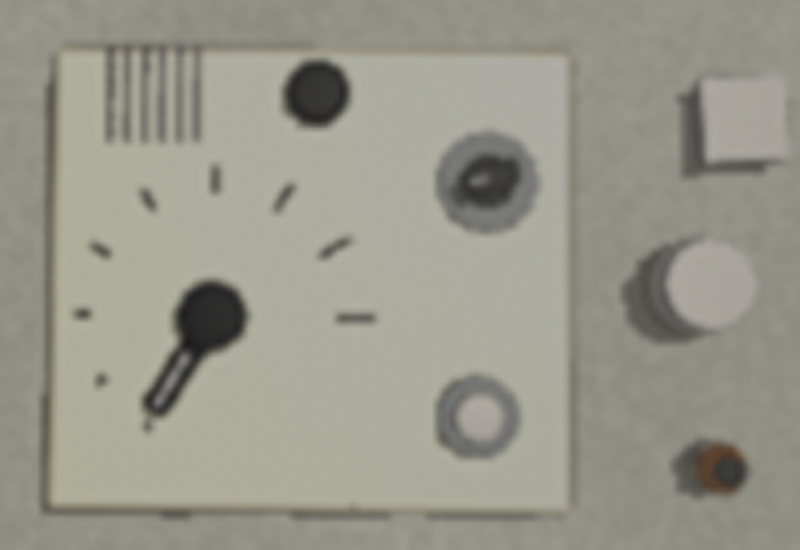

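```bash
cat > fit.py <<'E'
from h import *
from scipy.optimize import least_squares
c=load('top0')
obs=[]  # (local pt, crop px)
for p,q in [((120,135),(58,50)),((120,-135),(570,54)),((-120,-135),(570,508)),((-120,135),(48,508))]: obs.append(((*p,65),q))
M=[(147,426),(101,380),(82,314),(100,249),(148,200),(215,180),(285,198),(336,247),(356,318)]
for k,q in enumerate(M):
    r=63+(4+2*k)/2; a=np.radians(150-30*k); obs.append(((-20+r*np.cos(a),50+r*np.sin(a),65),q))
L=np.array([o[0] for o in obs])/1000.; Q=np.array([o[1] for o in obs],float); Q=(Q+.5)/5-.5+[200,160]
def W(p,L):
    L=np.atleast_2d(L); C,S=np.cos(p[2]),np.sin(p[2])
    return np.c_[p[0]+C*L[:,0]-S*L[:,1],p[1]+S*L[:,0]+C*L[:,1],L[:,2]]
def f(p): return (proj(c,W(p,L))-Q).ravel()
if __name__=='__main__':
    s=least_squares(f,[.45,0,0],loss='soft_l1',f_scale=.5)
    print(s.x); print(f(s.x).reshape(-1,2).round(2).tolist())
    np.save('pose.npy',s.x)
    for n,l in dict(axis=(-.02,.05,.065),power=(-.07,-.085,.065),iris=(.05,-.09,.065)).items():
        w=W(s.x,l)[0]; print(n,w.round(4),((proj(c,w)[0]-[200,160]+.5)*5-.5).round(0))
    for z,q in((.085,(316,93)),(.093,(152,408)),(.095,(211,316)),(.075,(480,417))): print(q,ray(c,(q[0]+.5)/5-.5+200,(q[1]+.5)/5-.5+160,z).round(4))
    print(np.linalg.norm(np.diff([ray(c,*Q[i],.065) for i in(0,1,2,3,0)],axis=0),axis=1))
    R=cv2.Rodrigues(c['rvec'])[0];print(-R.T@c['tvec'],R)
E
python3 fit.py
```

```text
[ 0.53255757  0.03586294 -0.01074959]
[[-0.89, -1.16], [0.75, -0.8], [0.68, 1.81], [-0.83, 0.57], [0.25, -0.04], [-0.02, -0.1], [0.19, 0.15], [-0.0, -0.04], [0.04, -0.11], [0.06, 0.09], [-0.23, -0.07], [-0.12, 0.12], [-0.11, -0.02]]
axis [0.5131 0.0861 0.065 ] [213. 316.]
power [ 0.4616 -0.0484  0.065 ] [476. 417.]
iris [ 0.5816 -0.0547  0.065 ] [486. 184.]
(316, 93) [0.6262 0.0335 0.085 ]
(152, 408) [0.467  0.1154 0.093 ]
(211, 316) [0.5128 0.0861 0.095 ]
(480, 417) [ 0.4621 -0.0497  0.075 ]
[0.26570694 0.23332194 0.26619803 0.23552217]
[0.49823469 0.04430846 1.15410236] [[ 7.75297335e-04 -9.99998108e-01 -1.78381123e-03]
 [-9.96701611e-01 -6.27983017e-04 -8.11511167e-02]
 [ 8.11498430e-02  1.84084377e-03 -9.96700213e-01]]
```

```bash
python3 - <<'E'
from h import *
from scipy.spatial.transform import Rotation as Ro
o=get_obs();R=Ro.from_quat(o['tool_rot']).as_matrix();print(R.round(3))
print(np.degrees(np.arctan2(R[1,1],R[0,1])))
snap('wrist','w0')
E
```

```text
[[-0.001  0.36  -0.933]
 [ 0.002 -0.933 -0.36 ]
 [-1.    -0.002  0.   ]]
-68.92814938056578
```

View pics/w0.png

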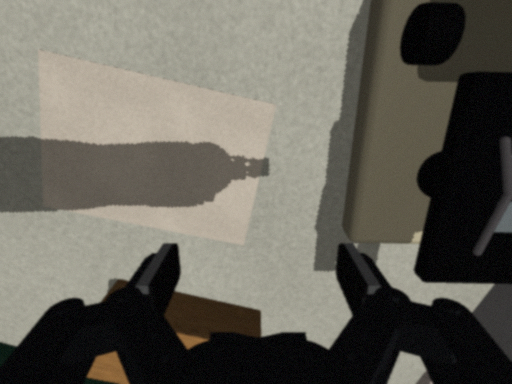

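Emit:
{"method": "arm_command", "body": {"motion": [{"roll": 0.123,"fingers": 0},{"roll": 0.123,"fingers": 0},{"roll": 0.123,"fingers": 0},{"y": -0.027,"z": -0.014,"fingers": 0},{"y": -0.027,"z": -0.014,"fingers": 0},{"y": -0.027,"z": -0.014,"fingers": 0},{"y": -0.027,"z": -0.014,"fingers": 0},{"y": -0.027,"z": -0.014,"fingers": 0},{"y": -0.027,"z": -0.014,"fingers": 0},{"y": -0.027,"z": -0.014,"fingers": 0},{"y": -0.027,"z": -0.014,"fingers": 0},{"y": -0.027,"z": -0.014,"fingers": 0},{"y": -0.027,"z": -0.014,"fingers": 0},{"y": -0.027,"z": -0.014,"fingers": 0},{"y": -0.027,"z": -0.014,"fingers": 0},{"y": -0.027,"z": -0.014,"fingers": 0},{"y": -0.027,"z": -0.014,"fingers": 0}]}}

```text
schema error: expected keys x, y, z, roll, fingers
```

Emit:
{"method": "arm_command", "body": {"motion": [{"x": 0,"y": 0,"z": 0,"roll": 0.123,"fingers": 0},{"x": 0,"y": 0,"z": 0,"roll": 0.123,"fingers": 0},{"x": 0,"y": 0,"z": 0,"roll": 0.123,"fingers": 0},{"x": 0,"y": -0.027,"z": -0.014,"roll": 0,"fingers": 0},{"x": 0,"y": -0.027,"z": -0.014,"roll": 0,"fingers": 0},{"x": 0,"y": -0.027,"z": -0.014,"roll": 0,"fingers": 0},{"x": 0,"y": -0.027,"z": -0.014,"roll": 0,"fingers": 0},{"x": 0,"y": -0.027,"z": -0.014,"roll": 0,"fingers": 0},{"x": 0,"y": -0.027,"z": -0.014,"roll": 0,"fingers": 0},{"x": 0,"y": -0.027,"z": -0.014,"roll": 0,"fingers": 0},{"x": 0,"y": -0.027,"z": -0.014,"roll": 0,"fingers": 0}]}}

```text
clock: 1.07
eef_pos: [0.2958, -0.2469, 0.2263]
tool_rot: [-0.705, 0.008, 0.709, 0.013]
ft_force: [0.5, -0.8, -0.0]
grip_width: -0.0002
```

Emit:
{"method": "arm_command", "body": {"motion": [{"x": 0,"y": -0.027,"z": -0.0137,"roll": 0,"fingers": 0},{"x": 0,"y": -0.027,"z": -0.0137,"roll": 0,"fingers": 0},{"x": 0,"y": -0.027,"z": -0.0137,"roll": 0,"fingers": 0},{"x": 0,"y": -0.027,"z": -0.0137,"roll": 0,"fingers": 0},{"x": 0,"y": -0.027,"z": -0.0137,"roll": 0,"fingers": 0},{"x": 0,"y": -0.027,"z": -0.0137,"roll": 0,"fingers": 0},{"x": 0,"y": -0.027,"z": -0.0137,"roll": 0,"fingers": 0},{"x": 0,"y": -0.027,"z": -0.0137,"roll": 0,"fingers": 0},{"x": 0,"y": -0.027,"z": -0.0137,"roll": 0,"fingers": 0},{"x": 0,"y": -0.027,"z": -0.0137,"roll": 0,"fingers": 0},{"x": 0,"y": -0.027,"z": -0.0137,"roll": 0,"fingers": 0},{"x": 0,"y": -0.027,"z": -0.0137,"roll": 0,"fingers": 0}]}}

```text
clock: 2.07
eef_pos: [0.4705, 0.0401, 0.2274]
tool_rot: [-0.703, -0.037, 0.71, 0.0]
ft_force: [0.2, -0.2, -0.2]
grip_width: -0.0
```

```bash
python3 - <<'E'
from h import *
from scipy.spatial.transform import Rotation as Ro
o=get_obs();R=Ro.from_quat(o['tool_rot']).as_matrix();print(R.round(3),o['joint_pos'].round(3),o['eef_pos'])
snap('wrist','w1');c=snap('scene','s1')
a=cv2.imread('pics/s1.png')[100:270,140:350];cv2.imwrite('pics/s1c.png',cv2.resize(a,None,fx=3.5,fy=3.5,interpolation=2))
print(proj(load('w1'),[.513,.086,.065]))
E
```

```text
[[-0.012  0.052 -0.999]
 [ 0.052 -0.997 -0.052]
 [-0.999 -0.052  0.009]] [ 0.051  0.194 -0.066  1.32   0.052  3.141] [0.47049543 0.04012851 0.22738428]
[[227.03600817 131.99431351]]
```

View pics/w1.png

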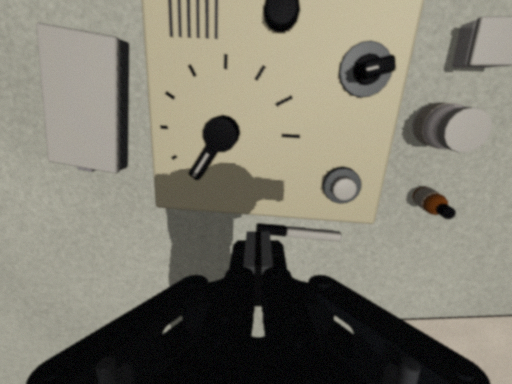

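View pics/s1c.png

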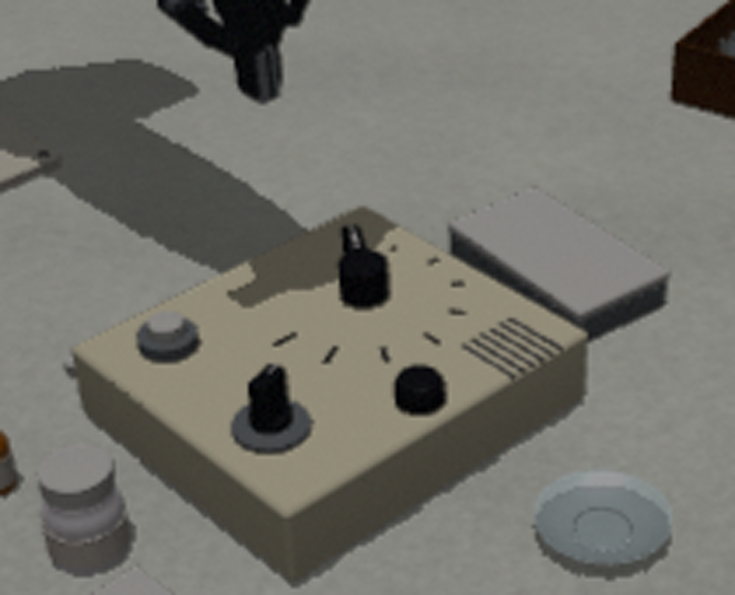

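Emit:
{"method": "arm_command", "body": {"motion": [{"x": 0,"y": 0,"z": 0,"roll": -0.12,"fingers": 0},{"x": 0,"y": 0,"z": 0,"roll": -0.12,"fingers": 0},{"x": 0,"y": 0,"z": 0,"roll": -0.12,"fingers": 0},{"x": 0,"y": 0,"z": 0,"roll": -0.12,"fingers": 0},{"x": 0,"y": 0,"z": 0,"roll": -0.12,"fingers": 0},{"x": 0,"y": 0,"z": 0,"roll": -0.12,"fingers": 0},{"x": 0,"y": 0,"z": 0,"roll": -0.12,"fingers": 0},{"x": 0,"y": 0,"z": 0,"roll": -0.12,"fingers": 0},{"x": 0,"y": 0,"z": 0,"roll": -0.12,"fingers": 0},{"x": 0,"y": 0,"z": 0,"roll": -0.12,"fingers": 0},{"x": 0,"y": 0,"z": 0,"roll": -0.12,"fingers": 0},{"x": 0,"y": 0,"z": 0,"roll": -0.12,"fingers": 0}]}}

```text
clock: 3.17
eef_pos: [0.4613, 0.0337, 0.2233]
tool_rot: [0.509, 0.512, -0.5, 0.477]
ft_force: [0.0, 0.1, 0.2]
grip_width: 0.0002
```

```bash
cat >> h.py <<'E'
from scipy.spatial.transform import Rotation as Ro
def st():
    o=get_obs();R=Ro.from_quat(o['tool_rot']).as_matrix();print(R.round(3),o['joint_pos'].round(3),o['eef_pos'].round(4),o['ft_force'].round(2),o['clock']);return o,R
def go(*T):
    o,R=st();p=o['eef_pos']
    for t in T:
        t=np.array(t,float);d=R.T@(t-p);print(t.round(4),(d*1000).round(1));p=t
E
python3 - <<'E'
from h import *
go([.460,.075,.2],[.460,.075,.077])
E
```

```text
[[-0.026  0.999 -0.021]
 [ 0.045 -0.02  -0.999]
 [-0.999 -0.026 -0.044]] [ 0.043  0.189 -0.083  1.323  0.046  1.634] [0.4613 0.0337 0.2233] [0.03 0.08 0.23] 3.1667
[0.46  0.075 0.2  ] [ 25.2  -1.5 -40.2]
[0.46  0.075 0.077] [122.8   3.3   5.4]
```

Emit:
{"method": "arm_command", "body": {"motion": [{"x": 0.0125,"y": -0.0007,"z": -0.02,"roll": 0,"fingers": 0},{"x": 0.0125,"y": -0.0007,"z": -0.02,"roll": 0,"fingers": 0},{"x": 0.03,"y": 0.0008,"z": 0.0013,"roll": 0,"fingers": 0},{"x": 0.03,"y": 0.0008,"z": 0.0013,"roll": 0,"fingers": 0},{"x": 0.03,"y": 0.0008,"z": 0.0013,"roll": 0,"fingers": 0}]}}

```text
clock: 3.58
eef_pos: [0.4633, 0.0731, 0.1136]
tool_rot: [0.513, 0.508, -0.497, 0.481]
ft_force: [0.6, 1.6, -1.3]
grip_width: 0.0001
```

```bash
python3 - <<'E'
from h import *
go([.460,.075,.077])
snap('wrist','w2');snap('top','t2')
a=cv2.imread('pics/t2.png')[160:270,200:360];a=cv2.resize(a,None,fx=5,fy=5,interpolation=cv2.INTER_CUBIC)
cv2.imwrite('pics/t2c.png',a)
E
```

```text
[[-0.01   1.    -0.022]
 [ 0.044 -0.021 -0.999]
 [-0.999 -0.011 -0.044]] [ 0.128  0.272 -0.277  1.026  0.045  1.72 ] [0.4633 0.0731 0.1136] [ 0.56  1.6  -1.35] 3.5833
[0.46  0.075 0.077] [36.7 -2.9 -0.2]
```

View pics/w2.png

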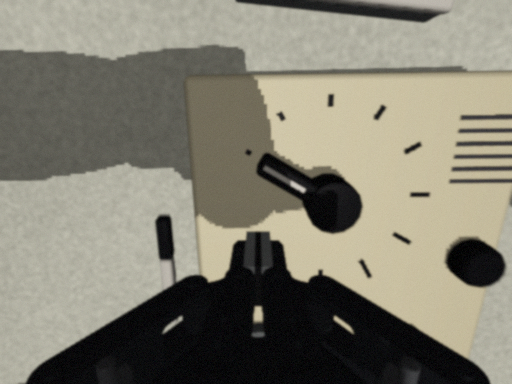

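View pics/t2c.png

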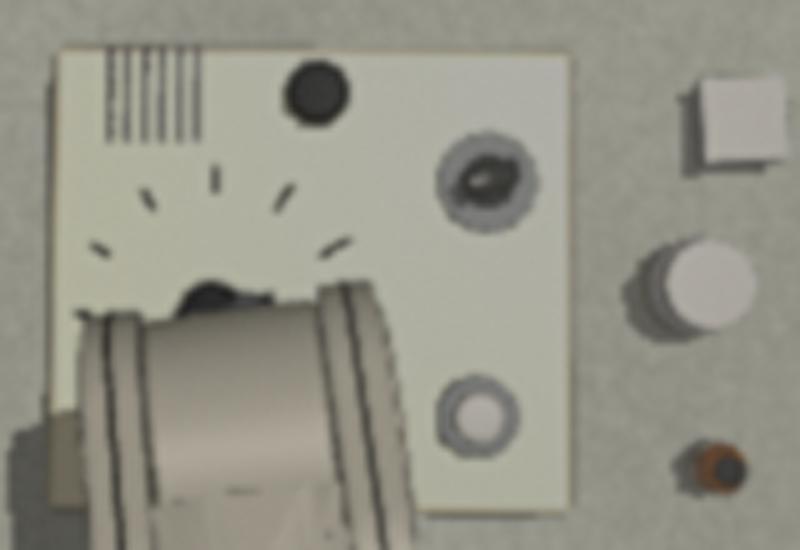

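Emit:
{"method": "arm_command", "body": {"motion": [{"x": 0.018,"y": -0.0015,"z": 0,"roll": 0,"fingers": 0},{"x": 0.018,"y": -0.0015,"z": 0,"roll": 0,"fingers": 0},{"x": 0,"y": 0,"z": 0,"roll": 0,"fingers": 0}]}}

```text
clock: 3.93
eef_pos: [0.4547, 0.0725, 0.0761]
tool_rot: [0.511, 0.51, -0.501, 0.478]
ft_force: [-0.6, -0.4, -0.7]
grip_width: 0.0001
```

```bash
cat > plan.py <<'E'
from h import *
from fit import W
pose=np.load('pose.npy');ax=W(pose,(-.02,.05,.065))[0][:2]
def wp(phi,r=.040,z=.077,extra=0,a=.0145,b=.011):
    t=np.radians(phi)+pose[2];u=np.array([np.cos(t),np.sin(t)]);n=np.array([-u[1],u[0]])
    return np.r_[ax+r*u+(.007+a*abs(n[0])+b*abs(n[1])+extra)*n,z]
E
python3 - <<'E'
from plan import *
go(*[wp(p) for p in range(150,119,-6)],*[wp(p) for p in range(110,-21,-10)])
E
```

```text
[[-0.022  0.999 -0.025]
 [ 0.041 -0.024 -0.999]
 [-0.999 -0.023 -0.041]] [ 0.129  0.309 -0.339  0.938  0.044  1.724] [0.4547 0.0725 0.0761] [-0.57 -0.42 -0.66] 3.9333
[0.4665 0.0859 0.077 ] [ -0.6  11.5 -13.8]
[0.4664 0.0903 0.077 ] [ 0.2 -0.2 -4.4]
[0.4668 0.0948 0.077 ] [ 0.2  0.3 -4.5]
[0.4678 0.0995 0.077 ] [ 0.2  0.9 -4.7]
[0.4694 0.1041 0.077 ] [ 0.2  1.5 -4.7]
[0.4717 0.1086 0.077 ] [ 0.1  2.2 -4.6]
[0.4769 0.1157 0.077 ] [ 0.2  5.  -7.2]
[0.4838 0.1218 0.077 ] [ 0.1  6.8 -6.2]
[0.4919 0.1263 0.077 ] [ 0.   8.  -4.7]
[0.4976 0.1297 0.077 ] [ 0.   5.6 -3.5]
[0.5043 0.1321 0.077 ] [-0.   6.7 -2.6]
[0.5119 0.1333 0.077 ] [-0.1  7.5 -1.3]
[0.52   0.1328 0.077 ] [-0.2  8.2  0.2]
[0.5283 0.1305 0.077 ] [-0.3  8.4  2.1]
[0.5363 0.1264 0.077 ] [-0.3  8.1  4. ]
[0.5435 0.1203 0.077 ] [-0.4  7.3  5.9]
[0.5493 0.1125 0.077 ] [-0.4  6.   7.6]
[0.5533 0.1038 0.077 ] [-0.4  4.2  8.6]
[0.5562 0.0988 0.077 ] [-0.3  3.   4.9]
[0.5584 0.093  0.077 ] [-0.3  2.4  5.8]
```

Emit:
{"method": "arm_command", "body": {"motion": [{"x": 0,"y": 0.006,"z": -0.006,"roll": 0,"fingers": 0},{"x": 0,"y": 0.006,"z": -0.006,"roll": 0,"fingers": 0},{"x": 0,"y": 0,"z": -0.003,"roll": 0,"fingers": 0},{"x": 0,"y": 0,"z": -0.003,"roll": 0,"fingers": 0},{"x": 0,"y": 0,"z": -0.003,"roll": 0,"fingers": 0},{"x": 0,"y": 0.0005,"z": -0.003,"roll": 0,"fingers": 0}]}}

```text
clock: 4.43
eef_pos: [0.4726, 0.0953, 0.0838]
tool_rot: [0.512, 0.506, -0.502, 0.48]
ft_force: [-0.3, -3.6, -1.4]
grip_width: -0.0004
```

```bash
python3 - <<'E'
from plan import *
go(*[wp(p) for p in (138,134,130)])
snap('wrist','w3')
E
```

```text
[[-0.015  0.999 -0.029]
 [ 0.036 -0.028 -0.999]
 [-0.999 -0.016 -0.036]] [ 0.175  0.331 -0.282  0.966  0.038  1.774] [0.4726 0.0953 0.0838] [-0.27 -3.62 -1.42] 4.4333
[0.4668 0.0948 0.077 ] [ 6.8 -5.7  0.9]
[0.4674 0.0979 0.077 ] [ 0.1  0.5 -3.1]
[0.4682 0.101  0.077 ] [ 0.1  0.8 -3.1]
```

View pics/w3.png

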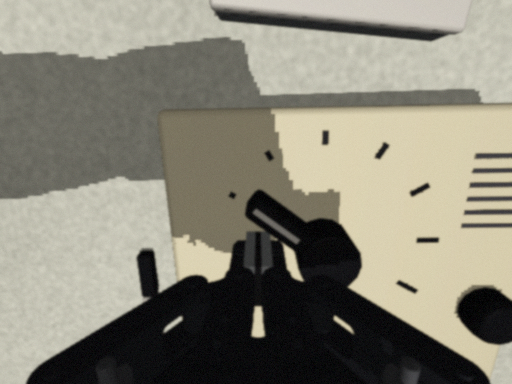

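Emit:
{"method": "arm_command", "body": {"motion": [{"x": 0.003,"y": -0.002,"z": -0.002,"roll": 0,"fingers": 0},{"x": 0.003,"y": -0.002,"z": -0.0025,"roll": 0,"fingers": 0},{"x": 0.001,"y": 0,"z": -0.0025,"roll": 0,"fingers": 0}]}}

```text
clock: 4.73
eef_pos: [0.4694, 0.1046, 0.0778]
tool_rot: [0.514, 0.506, -0.5, 0.48]
ft_force: [0.2, 0.5, -0.0]
grip_width: 0.0001
```

```bash
python3 - <<'E'
from plan import *
go(*[wp(p) for p in (138,134,130)])
snap('wrist','w4')
E
```

```text
[[-0.012  1.    -0.028]
 [ 0.04  -0.028 -0.999]
 [-0.999 -0.013 -0.039]] [ 0.193  0.334 -0.297  0.944  0.041  1.792] [0.4694 0.1046 0.0778] [ 0.16  0.48 -0.01] 4.7333
[0.4668 0.0948 0.077 ] [ 0.5 -2.4  9.9]
[0.4674 0.0979 0.077 ] [ 0.1  0.5 -3.1]
[0.4682 0.101  0.077 ] [ 0.1  0.8 -3.1]
```

View pics/w4.png

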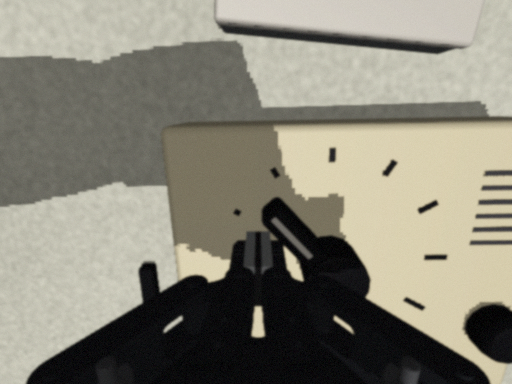

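```bash
cat >> plan.py <<'E'
def show(name,f,crop=None):
    c=snap(name,f);im=cv2.cvtColor(c['frame'],cv2.COLOR_RGB2BGR);im=cv2.resize(im,None,fx=1.5,fy=1.5)
    for k in range(9):
        t=np.radians(150-30*k)+pose[2]
        for r in (.03,.045,.056):
            q=proj(c,[*(ax+r*np.array([np.cos(t),np.sin(t)])),.093])[0]*1.5
            cv2.circle(im,tuple(int(x) for x in q.round()),2,[(0,0,255),(0,255,0),(255,0,0)][k%3],-1)
    cv2.imwrite('pics/'+f+'o.png',im)
E
python3 - <<'E'
from plan import *
show('wrist','w5')
E
```

```text
(no output)
```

View pics/w5o.png

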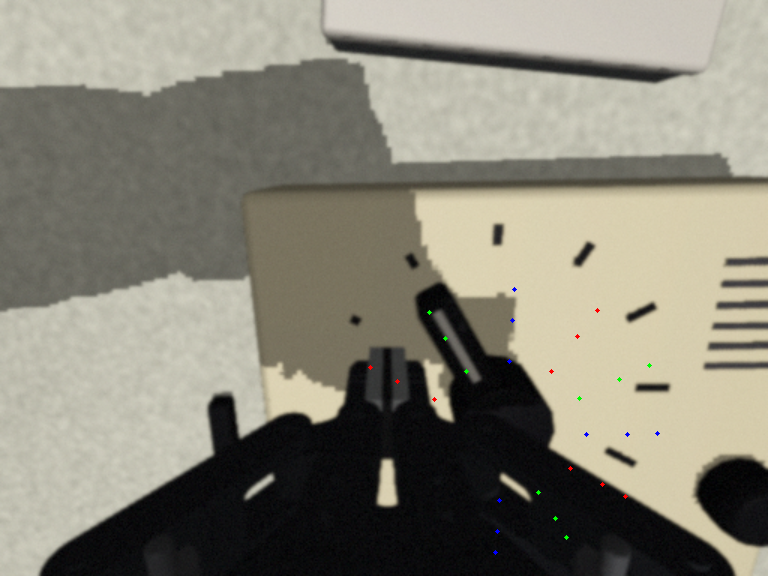

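```bash
python3 - <<'E'
from plan import *
go(*[wp(p) for p in (120,112,106,102)])
E
```

```text
[[-0.011  1.    -0.027]
 [ 0.04  -0.027 -0.999]
 [-0.999 -0.013 -0.039]] [ 0.194  0.334 -0.296  0.944  0.041  1.792] [0.4699 0.1049 0.0779] [ 0.19 -0.62  0.12] 4.8333
[0.4717 0.1086 0.077 ] [ 1.1  1.7 -3.8]
[0.4757 0.1144 0.077 ] [ 0.2  3.9 -5.8]
[0.4794 0.1183 0.077 ] [ 0.1  3.6 -4. ]
[0.4823 0.1207 0.077 ] [ 0.1  2.8 -2.4]
```

Emit:
{"method": "arm_command", "body": {"motion": [{"x": 0.001,"y": 0.002,"z": -0.0035,"roll": 0,"fingers": 0},{"x": 0.001,"y": 0.002,"z": -0.003,"roll": 0,"fingers": 0},{"x": 0.001,"y": 0.002,"z": -0.003,"roll": 0,"fingers": 0},{"x": 0.001,"y": 0.003,"z": -0.003,"roll": 0,"fingers": 0},{"x": 0.001,"y": 0.003,"z": -0.003,"roll": 0,"fingers": 0}]}}

```text
clock: 5.25
eef_pos: [0.4811, 0.1211, 0.0728]
tool_rot: [0.512, 0.507, -0.501, 0.479]
ft_force: [-1.1, -1.4, 1.6]
grip_width: 0.0001
```

```bash
python3 - <<'E'
from plan import *
show('wrist','w6')
go(*[wp(p) for p in (120,112,106,102)])
E
```

```text
[[-0.014  1.    -0.027]
 [ 0.04  -0.027 -0.999]
 [-0.999 -0.015 -0.039]] [ 0.222  0.368 -0.26   0.947  0.042  1.82 ] [0.4821 0.1219 0.0728] [-0.24  0.73 -0.04] 5.3
[0.4717 0.1086 0.077 ] [ -4.6 -10.2  13.4]
[0.4757 0.1144 0.077 ] [ 0.2  3.9 -5.8]
[0.4794 0.1183 0.077 ] [ 0.1  3.7 -4. ]
[0.4823 0.1207 0.077 ] [ 0.1  2.8 -2.4]
```

View pics/w6o.png

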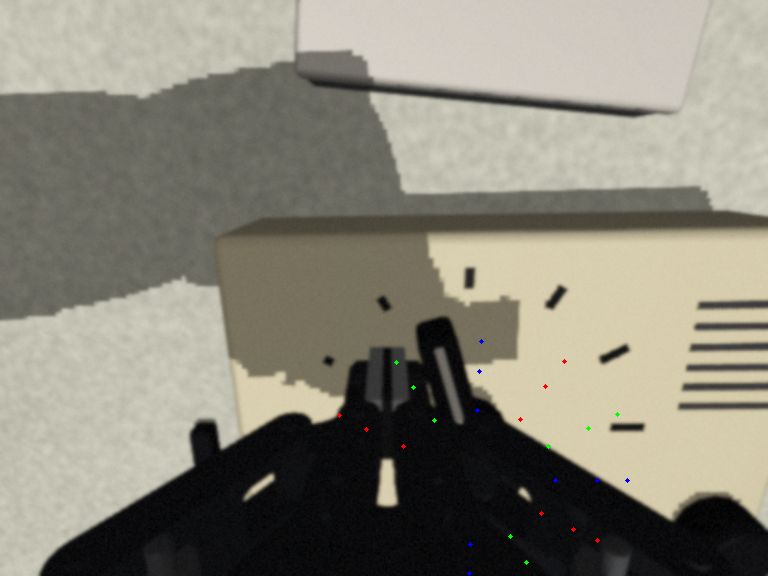

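```bash
python3 - <<'E'
from plan import *
show('wrist','w7')
go(*[wp(p) for p in (98,90,82,76,72)])
E
```

```text
[[-0.013  1.    -0.027]
 [ 0.04  -0.026 -0.999]
 [-0.999 -0.014 -0.04 ]] [ 0.222  0.368 -0.26   0.947  0.042  1.819] [0.4822 0.1218 0.0729] [-0.36 -0.94 -0.26] 5.35
[0.4854 0.1228 0.077 ] [-4.1  3.1 -1.2]
[0.4919 0.1263 0.077 ] [ 0.1  6.5 -3.7]
[0.4964 0.1291 0.077 ] [ 0.1  4.4 -2.9]
[0.5002 0.1308 0.077 ] [ 0.   3.7 -1.8]
[0.5029 0.1317 0.077 ] [ 0.   2.7 -1. ]
```

View pics/w7o.png

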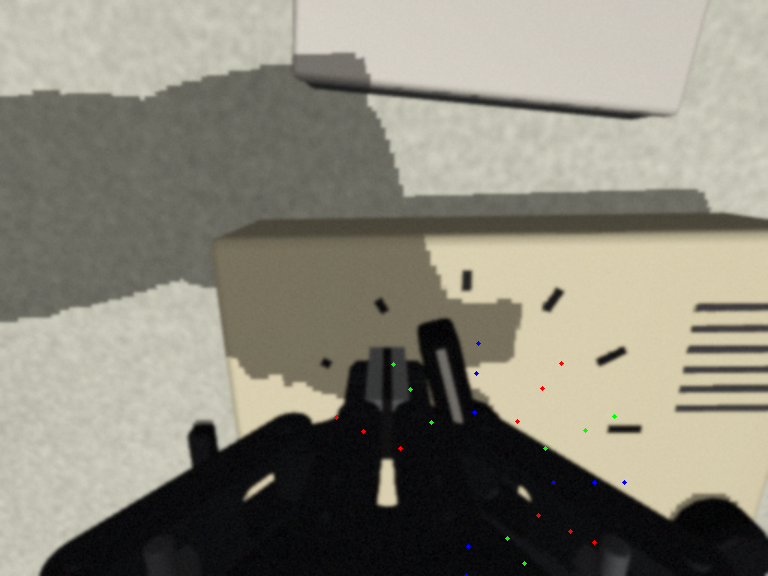

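Emit:
{"method": "arm_command", "body": {"motion": [{"x": -0.002,"y": 0.003,"z": -0.002,"roll": 0,"fingers": 0},{"x": -0.002,"y": 0.003,"z": -0.002,"roll": 0,"fingers": 0},{"x": 0,"y": 0,"z": 0,"roll": 0,"fingers": 0}]}}

```text
clock: 5.6
eef_pos: [0.4903, 0.1269, 0.0774]
tool_rot: [0.514, 0.507, -0.499, 0.48]
ft_force: [0.9, -0.2, -0.2]
grip_width: 0.0002
```

```bash
python3 - <<'E'
from plan import *
show('wrist','w8')
go(*[wp(p) for p in (90,82,76,72,68)])
E
```

```text
[[-0.011  1.    -0.026]
 [ 0.042 -0.026 -0.999]
 [-0.999 -0.012 -0.042]] [ 0.227  0.376 -0.234  0.963  0.043  1.824] [0.4901 0.1268 0.0773] [-0.15 -0.47 -0.28] 5.65
[0.4919 0.1263 0.077 ] [0.2 1.8 0.4]
[0.4964 0.1291 0.077 ] [ 0.1  4.4 -2.9]
[0.5002 0.1308 0.077 ] [ 0.   3.7 -1.8]
[0.5029 0.1317 0.077 ] [ 0.   2.7 -1. ]
[0.5058 0.1325 0.077 ] [-0.   2.9 -0.8]
```

View pics/w8o.png

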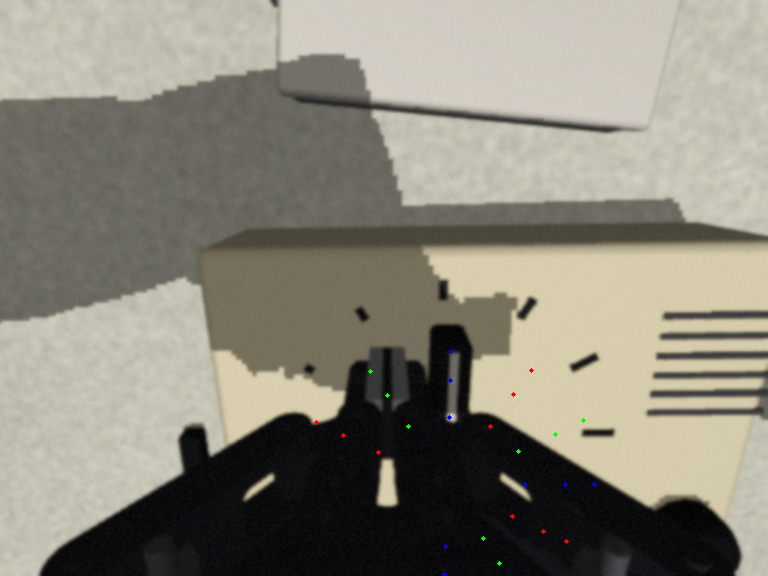

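Lever in position 2 (line lies on the blue dots at (451,352)-(450,417)). Next click.

Emit:
{"method": "arm_command", "body": {"motion": [{"x": 0,"y": 0.0035,"z": -0.0012,"roll": 0,"fingers": 0},{"x": 0,"y": 0.0035,"z": -0.0012,"roll": 0,"fingers": 0},{"x": 0,"y": 0.0035,"z": -0.0012,"roll": 0,"fingers": 0},{"x": 0,"y": 0.0035,"z": -0.001,"roll": 0,"fingers": 0},{"x": 0,"y": 0.003,"z": -0.001,"roll": 0,"fingers": 0},{"x": 0,"y": 0.001,"z": 0,"roll": 0,"fingers": 0}]}}

```text
clock: 6.15
eef_pos: [0.5064, 0.1312, 0.0764]
tool_rot: [0.512, 0.508, -0.501, 0.478]
ft_force: [0.8, -0.2, -0.0]
grip_width: -0.0003
```

```bash
python3 - <<'E'
from plan import *
show('wrist','w9')
go(*[wp(p) for p in (70,66,60,50,44,40,36)])
E
```

```text
[[-0.018  0.999 -0.027]
 [ 0.04  -0.027 -0.999]
 [-0.999 -0.019 -0.04 ]] [ 0.228  0.411 -0.181  0.987  0.043  1.826] [0.5067 0.1312 0.0765] [ 0.43 -0.39  0.59] 6.2
[0.5043 0.1321 0.077 ] [-0.4 -2.4 -0.9]
[0.5072 0.1328 0.077 ] [-0.   2.9 -0.7]
[0.5119 0.1333 0.077 ] [-0.1  4.6 -0.6]
[0.52   0.1328 0.077 ] [-0.2  8.2  0.2]
[0.525  0.1317 0.077 ] [-0.1  5.   1. ]
[0.5283 0.1305 0.077 ] [-0.1  3.3  1. ]
[0.5316 0.1291 0.077 ] [-0.1  3.3  1.4]
```

View pics/w9o.png

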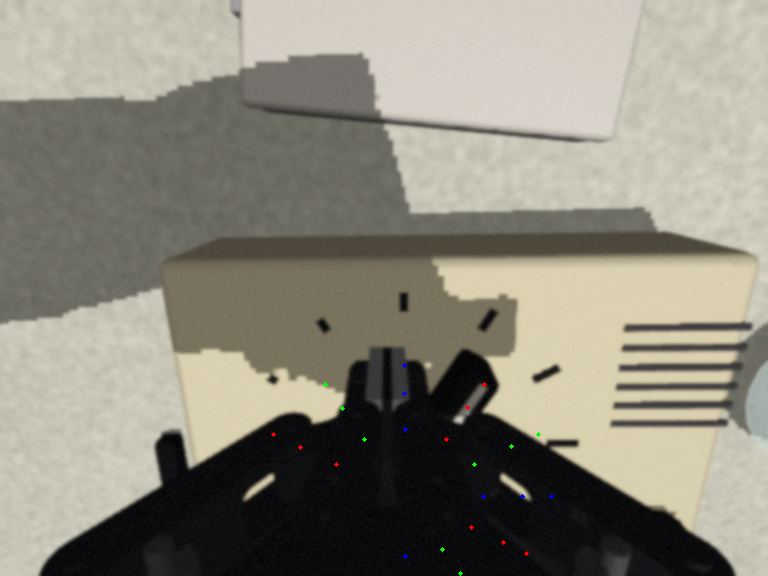

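Emit:
{"method": "arm_command", "body": {"motion": [{"x": 0,"y": 0.004,"z": -0.0012,"roll": 0,"fingers": 0},{"x": 0,"y": 0.004,"z": -0.0008,"roll": 0,"fingers": 0},{"x": 0,"y": 0.004,"z": 0,"roll": 0,"fingers": 0},{"x": 0,"y": 0.004,"z": 0.0005,"roll": 0,"fingers": 0},{"x": 0,"y": 0.004,"z": 0.001,"roll": 0,"fingers": 0},{"x": 0,"y": 0.0035,"z": 0.001,"roll": 0,"fingers": 0},{"x": 0,"y": 0.001,"z": 0.0005,"roll": 0,"fingers": 0}]}}

```text
clock: 6.78
eef_pos: [0.5333, 0.1302, 0.0755]
tool_rot: [0.512, 0.508, -0.501, 0.478]
ft_force: [-0.1, 1.1, 0.4]
grip_width: 0.0
```

```bash
python3 - <<'E'
from plan import *
show('wrist','w10')
go(*[wp(p) for p in (40,36,30,20,14,10,6)])
E
```

```text
[[-0.018  0.999 -0.027]
 [ 0.041 -0.026 -0.999]
 [-0.999 -0.019 -0.041]] [ 0.215  0.458 -0.108  1.014  0.044  1.812] [0.5334 0.1302 0.0756] [-0.15 -0.76  0.24] 6.8333
[0.5283 0.1305 0.077 ] [-1.3 -5.1 -0.3]
[0.5316 0.1291 0.077 ] [-0.1  3.3  1.4]
[0.5363 0.1264 0.077 ] [-0.2  4.8  2.6]
[0.5435 0.1203 0.077 ] [-0.4  7.3  5.9]
[0.5471 0.1158 0.077 ] [-0.3  3.8  4.4]
[0.5493 0.1125 0.077 ] [-0.2  2.2  3.2]
[0.5511 0.1091 0.077 ] [-0.2  1.9  3.4]
```

View pics/w10o.png

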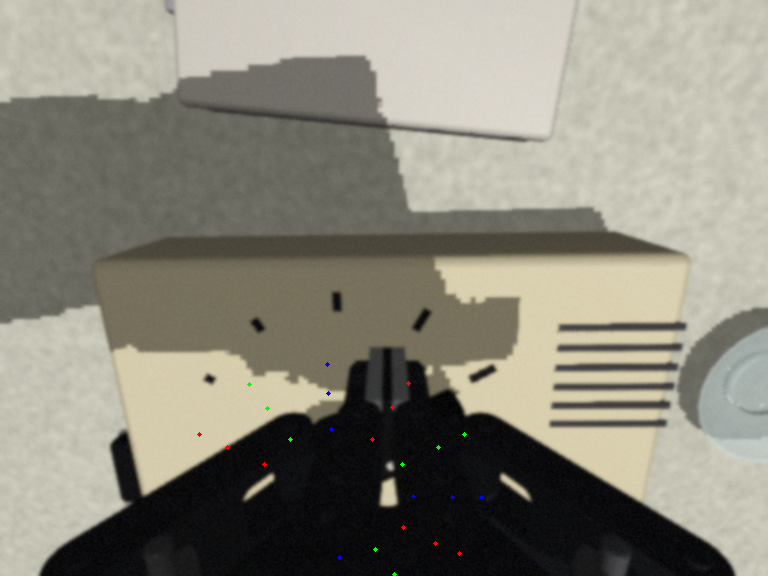

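```bash
cat >> plan.py <<'E'
def show2(f,x0,y0,w,h,s,name='scene'):
    c=snap(name,f);im=cv2.cvtColor(c['frame'],cv2.COLOR_RGB2BGR)[y0:y0+h,x0:x0+w];im=cv2.resize(im,None,fx=s,fy=s,interpolation=2)
    for k in range(9):
        t=np.radians(150-30*k)+pose[2]
        for r in (.03,.045,.056):
            q=(proj(c,[*(ax+r*np.array([np.cos(t),np.sin(t)])),.093])[0]-[x0,y0]+.5)*s-.5
            cv2.circle(im,tuple(int(x) for x in q.round()),2,[(0,0,255),(0,255,0),(255,0,0)][k%3],-1)
    cv2.imwrite('pics/'+f+'o.png',im)
E
python3 - <<'E'
from plan import *
show2('s10',190,130,120,90,6.5)
E
```

```text
(no output)
```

View pics/s10o.png

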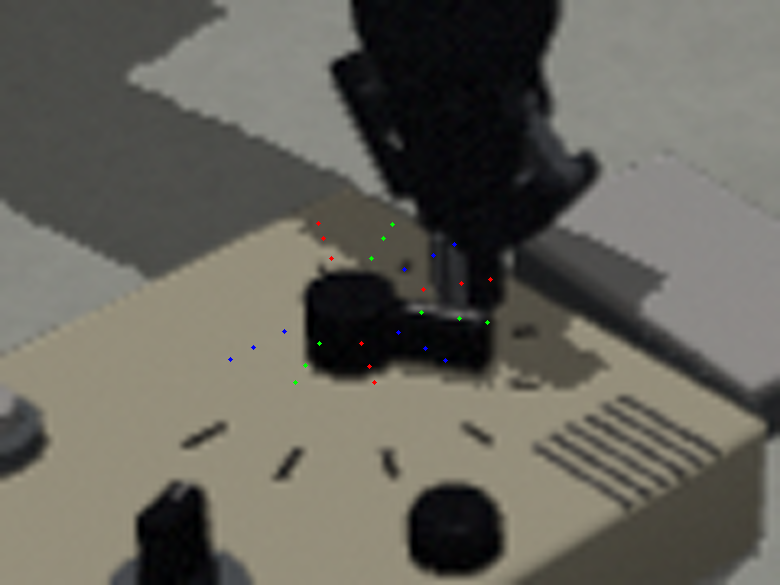

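Emit:
{"method": "arm_command", "body": {"motion": [{"x": 0,"y": 0.004,"z": 0.002,"roll": 0,"fingers": 0},{"x": 0,"y": 0.004,"z": 0.0025,"roll": 0,"fingers": 0},{"x": 0,"y": 0.0035,"z": 0.003,"roll": 0,"fingers": 0},{"x": 0,"y": 0.0025,"z": 0.0035,"roll": 0,"fingers": 0},{"x": 0,"y": 0.002,"z": 0.0035,"roll": 0,"fingers": 0},{"x": 0,"y": 0.0015,"z": 0.0035,"roll": 0,"fingers": 0},{"x": 0,"y": 0.0005,"z": 0.0015,"roll": 0,"fingers": 0}]}}

```text
clock: 7.47
eef_pos: [0.5519, 0.1089, 0.0745]
tool_rot: [0.512, 0.509, -0.501, 0.478]
ft_force: [0.8, 0.4, 0.8]
grip_width: -0.0001
```

```bash
python3 - <<'E'
from plan import *
show2('s11',190,130,120,90,6.5)
go(*[wp(p) for p in (10,6,0,-10,-16,-20,-24)])
E
```

```text
[[-0.019  0.999 -0.026]
 [ 0.042 -0.025 -0.999]
 [-0.999 -0.02  -0.042]] [ 0.17   0.484 -0.068  1.031  0.045  1.767] [0.552  0.1087 0.0746] [-0.47  0.12 -0.92] 7.5167
[0.5493 0.1125 0.077 ] [-2.2 -2.9 -3.8]
[0.5511 0.1091 0.077 ] [-0.2  1.9  3.4]
[0.5533 0.1038 0.077 ] [-0.3  2.3  5.2]
[0.5562 0.0988 0.077 ] [-0.3  3.   4.9]
[0.5576 0.0954 0.077 ] [-0.2  1.5  3.4]
[0.5584 0.093  0.077 ] [-0.1  0.9  2.4]
[0.5591 0.0904 0.077 ] [-0.1  0.7  2.6]
```

View pics/s11o.png

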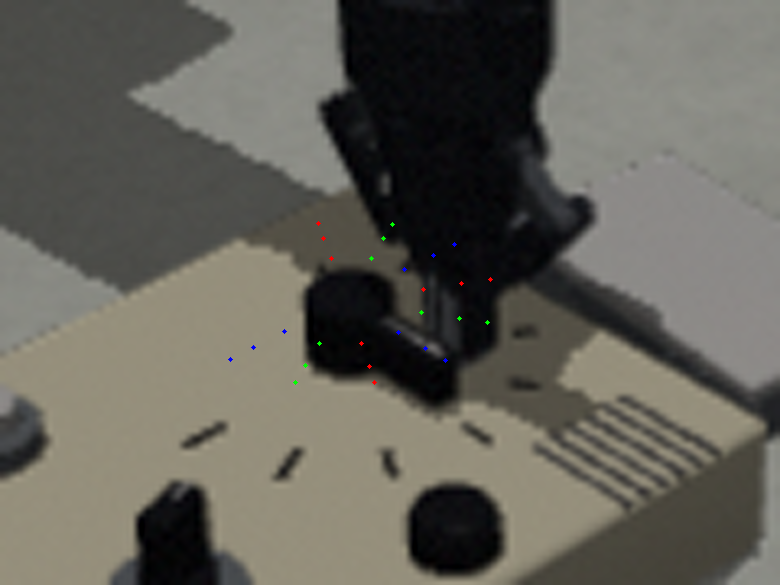

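Emit:
{"method": "arm_command", "body": {"motion": [{"x": -0.0005,"y": 0.002,"z": 0.003,"roll": 0,"fingers": 0},{"x": -0.0005,"y": 0.002,"z": 0.003,"roll": 0,"fingers": 0},{"x": 0,"y": 0.0013,"z": 0.003,"roll": 0,"fingers": 0},{"x": 0,"y": 0.0008,"z": 0.003,"roll": 0,"fingers": 0},{"x": 0,"y": 0.0005,"z": 0.003,"roll": 0,"fingers": 0},{"x": 0,"y": 0.0003,"z": 0.001,"roll": 0,"fingers": 0}]}}

```text
clock: 8.02
eef_pos: [0.5585, 0.0927, 0.0748]
tool_rot: [0.512, 0.51, -0.5, 0.477]
ft_force: [-1.1, -0.3, -0.5]
grip_width: -0.0
```

```bash
python3 - <<'E'
from plan import *
show2('s12',190,130,120,90,6.5)
go(*[wp(p) for p in (-20,-24)])
E
```

```text
[[-0.02   0.999 -0.025]
 [ 0.046 -0.024 -0.999]
 [-0.999 -0.021 -0.045]] [ 0.138  0.491 -0.054  1.038  0.048  1.734] [0.5586 0.0926 0.0749] [ 0.66 -1.24 -0.13] 8.0667
[0.5584 0.093  0.077 ] [-2.1 -0.2 -0.5]
[0.5591 0.0904 0.077 ] [-0.1  0.7  2.6]
```

View pics/s12o.png

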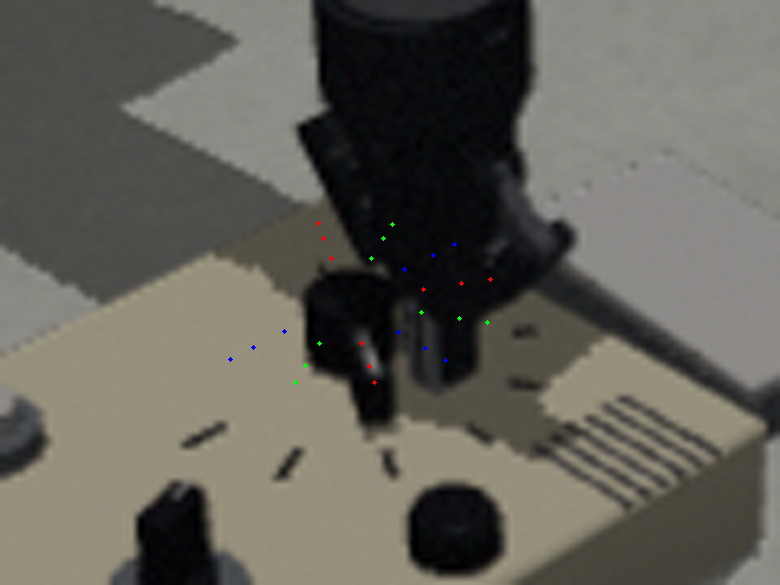

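Emit:
{"method": "arm_command", "body": {"motion": [{"x": 0,"y": 0,"z": -0.008,"roll": 0,"fingers": 0},{"x": 0,"y": 0,"z": -0.008,"roll": 0,"fingers": 0},{"x": -0.03,"y": 0,"z": 0,"roll": 0,"fingers": 0},{"x": -0.03,"y": 0,"z": 0,"roll": 0,"fingers": 0},{"x": -0.02,"y": -0.02,"z": 0.02,"roll": 0,"fingers": 0},{"x": 0,"y": -0.02,"z": 0.03,"roll": 0,"fingers": 0},{"x": 0,"y": -0.02,"z": 0.03,"roll": 0,"fingers": 0},{"x": 0,"y": -0.02,"z": 0.03,"roll": 0,"fingers": 0},{"x": 0,"y": -0.02,"z": 0.03,"roll": 0,"fingers": 0}]}}

```text
clock: 8.82
eef_pos: [0.4613, -0.0278, 0.1551]
tool_rot: [0.51, 0.511, -0.495, 0.484]
ft_force: [0.6, -1.3, 0.2]
grip_width: 0.0001
```

```bash
python3 - <<'E'
from plan import *
show2('s13',190,130,120,90,6.5)
show2('t13',200,160,160,110,5,'top')
b=W(pose,(-.07,-.085,.065))[0][:2]; print(b)
go([*b,.11])
c=load('s13')
im=cv2.cvtColor(c['frame'],cv2.COLOR_RGB2BGR)[150:200,155:235]
cv2.imwrite('pics/s13b.png',cv2.resize(im,None,fx=9,fy=9,interpolation=2))
for z in(.065,.07,.075,.08): print(z,((proj(c,[*b,z])[0]-[155,150]+.5)*9-.5).round())
E
```

```text
[ 0.46164791 -0.0483797 ]
[[-0.015  1.    -0.017]
 [ 0.041 -0.017 -0.999]
 [-0.999 -0.015 -0.041]] [-0.091  0.226 -0.221  1.142  0.04   1.496] [ 0.4587 -0.03    0.1547] [0.66 1.42 0.15] 8.9167
[ 0.4616 -0.0484  0.11  ] [43.9  4.  20.2]
0.065 [293. 445.]
0.07 [291. 430.]
0.075 [288. 415.]
0.08 [286. 399.]
```

View pics/s13o.png

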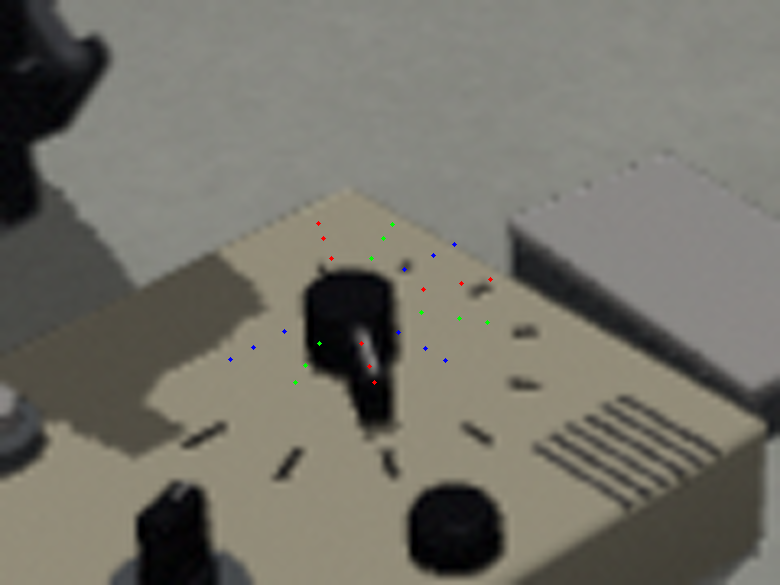

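View pics/t13o.png

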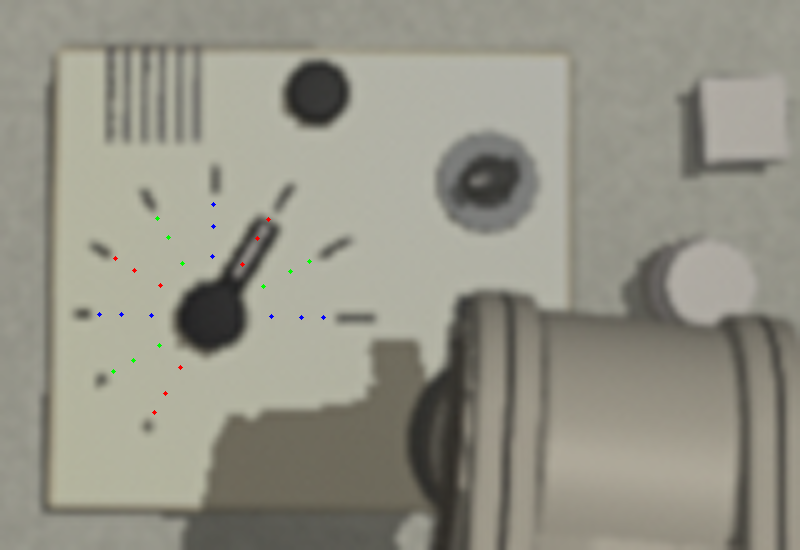

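View pics/s13b.png

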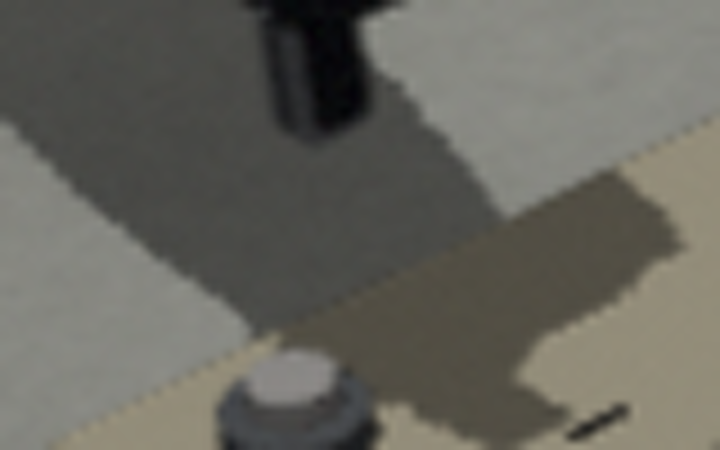

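```bash
python3 - <<'E'
from plan import *
c=load('top0'); print(ray(c,480.5/5-.5+200,417.5/5-.5+160,.087))
b=W(pose,(-.07,-.085,.065))[0][:2]
go([*b,.10],[*b,.09])
E
```

```text
[ 0.46250717 -0.04865005  0.087     ]
[[-0.015  1.    -0.017]
 [ 0.041 -0.017 -0.999]
 [-0.999 -0.015 -0.041]] [-0.091  0.226 -0.221  1.142  0.04   1.496] [ 0.4587 -0.03    0.1547] [0.66 1.42 0.15] 8.9167
[ 0.4616 -0.0484  0.1   ] [53.9  4.1 20.6]
[ 0.4616 -0.0484  0.09  ] [10.   0.2  0.4]
```

Emit:
{"method": "arm_command", "body": {"motion": [{"x": 0.01,"y": 0.002,"z": 0.01,"roll": 0,"fingers": 0},{"x": 0.015,"y": 0.002,"z": 0.01,"roll": 0,"fingers": 0},{"x": 0.015,"y": 0,"z": 0.0005,"roll": 0,"fingers": 0},{"x": 0.01,"y": 0,"z": 0.0005,"roll": 0,"fingers": 0},{"x": 0,"y": 0,"z": 0,"roll": 0,"fingers": 0}]}}

```text
clock: 9.33
eef_pos: [0.4658, -0.0483, 0.1052]
tool_rot: [0.513, 0.507, -0.496, 0.484]
ft_force: [-0.3, 0.7, 0.1]
grip_width: 0.0002
```

```bash
python3 - <<'E'
from plan import *
b=W(pose,(-.07,-.085,.065))[0][:2]
go([*b,.09],[*b,.08])
snap('wrist','w14')
c=snap('scene','s14')
im=cv2.cvtColor(c['frame'],cv2.COLOR_RGB2BGR)[150:200,155:235]
cv2.imwrite('pics/s14b.png',cv2.resize(im,None,fx=9,fy=9,interpolation=2))
E
```

```text
[[-0.005  1.    -0.018]
 [ 0.04  -0.018 -0.999]
 [-0.999 -0.006 -0.04 ]] [-0.129  0.284 -0.285  1.011  0.039  1.46 ] [ 0.4658 -0.0483  0.1052] [-0.3   0.73  0.05] 9.3333
[ 0.4616 -0.0484  0.09  ] [15.2 -4.1  0.7]
[ 0.4616 -0.0484  0.08  ] [10.   0.1  0.4]
```

View pics/s14b.png

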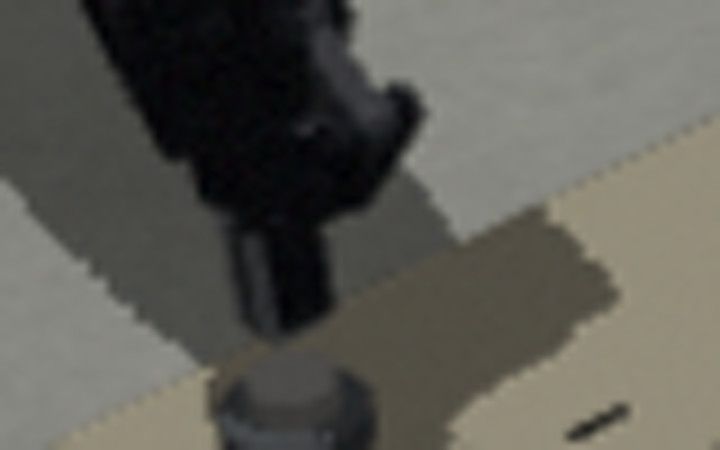

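View pics/w14.png

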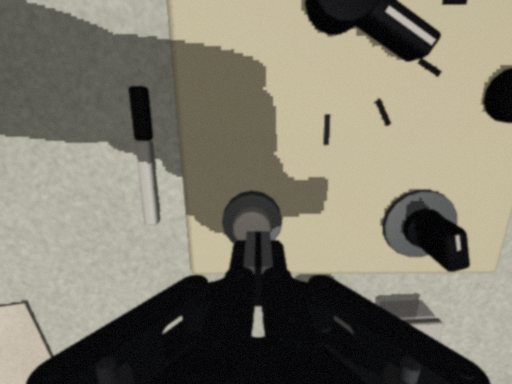

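Emit:
{"method": "arm_command", "body": {"motion": [{"x": 0.007,"y": -0.002,"z": 0.0003,"roll": 0,"fingers": 0},{"x": 0.004,"y": -0.001,"z": 0.0003,"roll": 0,"fingers": 0},{"x": 0.002,"y": -0.001,"z": 0,"roll": 0,"fingers": 0},{"x": 0,"y": 0,"z": 0,"roll": 0,"fingers": 0}]}}

```text
clock: 9.77
eef_pos: [0.465, -0.0469, 0.0949]
tool_rot: [0.514, 0.506, -0.493, 0.487]
ft_force: [0.3, -1.0, -0.7]
grip_width: -0.0002
```

Emit:
{"method": "arm_command", "body": {"motion": [{"x": 0.002,"y": 0,"z": 0,"roll": 0,"fingers": 0},{"x": 0.002,"y": 0,"z": 0,"roll": 0,"fingers": 0}]}}

```text
clock: 9.93
eef_pos: [0.4655, -0.0467, 0.0914]
tool_rot: [0.514, 0.505, -0.493, 0.487]
ft_force: [-0.1, -0.8, 0.1]
grip_width: -0.0002
```

Emit:
{"method": "arm_command", "body": {"motion": [{"x": 0.001,"y": -0.003,"z": 0.001,"roll": 0,"fingers": 0},{"x": 0.002,"y": -0.002,"z": 0.001,"roll": 0,"fingers": 0}]}}

```text
clock: 10.1
eef_pos: [0.4608, -0.0485, 0.0883]
tool_rot: [0.514, 0.505, -0.493, 0.488]
ft_force: [-0.4, 0.3, -0.2]
grip_width: -0.0002
```

Emit:
{"method": "arm_command", "body": {"motion": [{"x": 0.002,"y": 0,"z": 0,"roll": 0,"fingers": 0}]}}

```text
clock: 10.18
eef_pos: [0.4605, -0.0487, 0.0862]
tool_rot: [0.514, 0.505, -0.493, 0.488]
ft_force: [-0.6, -0.5, 1.2]
grip_width: -0.0002
```

Emit:
{"method": "arm_command", "body": {"motion": [{"x": 0.002,"y": 0,"z": 0,"roll": 0,"fingers": 0}]}}

```text
clock: 10.27
eef_pos: [0.4604, -0.0487, 0.0843]
tool_rot: [0.514, 0.505, -0.493, 0.488]
ft_force: [-0.1, 1.1, 2.6]
grip_width: -0.0001
```

Contact began near z 0.087, and the force is rising.

Emit:
{"method": "arm_command", "body": {"motion": [{"x": 0.002,"y": 0,"z": 0,"roll": 0,"fingers": 0}]}}

```text
clock: 10.35
eef_pos: [0.4604, -0.0487, 0.0824]
tool_rot: [0.515, 0.505, -0.493, 0.488]
ft_force: [-1.6, 0.7, 3.3]
grip_width: -0.0002
```

Emit:
{"method": "arm_command", "body": {"motion": [{"x": 0.002,"y": 0,"z": 0,"roll": 0,"fingers": 0}]}}

```text
clock: 10.43
eef_pos: [0.4605, -0.0487, 0.0808]
tool_rot: [0.515, 0.504, -0.493, 0.488]
ft_force: [-5.6, 0.9, 21.4]
grip_width: 0.0002
```

Emit:
{"method": "arm_command", "body": {"motion": [{"x": 0.002,"y": 0,"z": 0,"roll": 0,"fingers": 0}]}}

```text
clock: 10.52
eef_pos: [0.4607, -0.0487, 0.0806]
tool_rot: [0.515, 0.504, -0.493, 0.488]
ft_force: [-9.6, 1.4, 30.4]
grip_width: 0.0002
```

The button is at its hard stop: z 0.0806 is about 6 mm below first contact, with 30 N. Now I lift off.

Emit:
{"method": "arm_command", "body": {"motion": [{"x": -0.004,"y": 0,"z": 0,"roll": 0,"fingers": 0},{"x": -0.01,"y": 0,"z": 0,"roll": 0,"fingers": 0},{"x": -0.03,"y": 0,"z": 0,"roll": 0,"fingers": 0},{"x": -0.035,"y": 0,"z": 0,"roll": 0,"fingers": 0},{"x": -0.03,"y": -0.03,"z": 0,"roll": 0,"fingers": 0},{"x": 0,"y": -0.035,"z": 0,"roll": 0,"fingers": 0},{"x": 0,"y": -0.035,"z": 0,"roll": 0,"fingers": 0},{"x": 0,"y": -0.03,"z": 0,"roll": 0,"fingers": 0},{"x": 0,"y": 0,"z": 0,"roll": 0,"fingers": 0}]}}

```text
clock: 11.27
eef_pos: [0.3284, -0.0509, 0.1917]
tool_rot: [0.515, 0.504, -0.492, 0.489]
ft_force: [-0.8, 0.4, 0.7]
grip_width: -0.0002
```

```bash
python3 - <<'E'
from plan import *
st()
show2('s15',130,120,190,150,4)
show2('t15',200,110,160,150,4,'top')
E
```

```text
[[ 0.008  1.    -0.014]
 [ 0.038 -0.014 -0.999]
 [-0.999  0.007 -0.038]] [-0.19  -0.071 -0.447  1.194  0.039  1.395] [ 0.3284 -0.0509  0.1917] [-0.76  0.43  0.72] 11.2667
```

View pics/s15o.png

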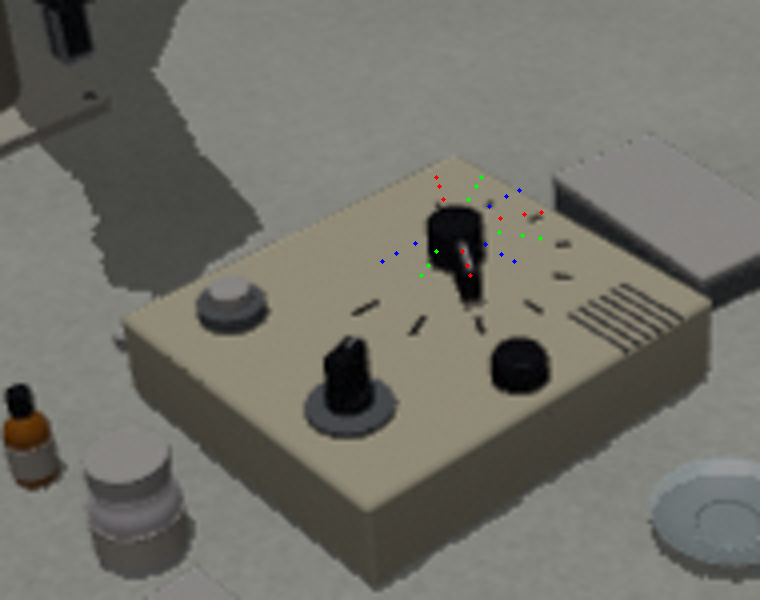

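View pics/t15o.png

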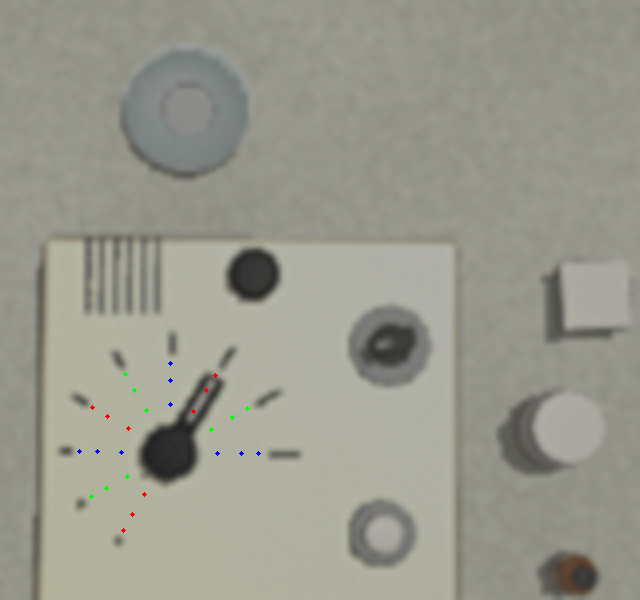

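```bash
python3 - <<'E'
from plan import *
c=load('s15')
im=cv2.cvtColor(c['frame'],cv2.COLOR_RGB2BGR)[180:206,172:204];s=20
im=cv2.resize(im,None,fx=s,fy=s,interpolation=2)
b=W(pose,(-.07,-.085,.065))[0][:2]
A=np.linspace(0,2*np.pi,60)
for z,r,col in((.087,.013,(0,0,255)),(.080,.0205,(0,255,0)),(.076,.0205,(255,0,0))):
    for t in A:
        q=(proj(c,[b[0]+r*np.cos(t),b[1]+r*np.sin(t),z])[0]-[172,180]+.5)*s-.5
        cv2.circle(im,tuple(int(x) for x in q.round()),1,col,-1)
cv2.imwrite('pics/b.png',im)
E
```

```text
(no output)
```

View pics/b.png

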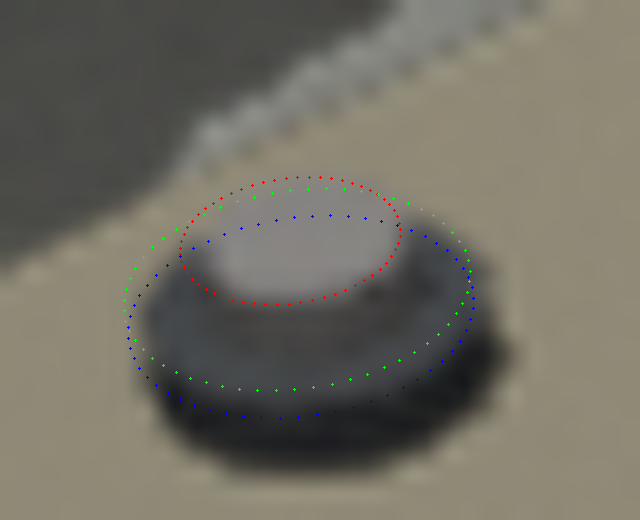

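Both outcomes check out: the bezel top is at about 0.077, below the level where the button stopped, so it was the button that bottomed and not the finger on the bezel.

```bash
python3 -c "
from workcell import *
print(job_done())"
```

```text
the job is handed in; nothing more can be done
None
```

I pushed the selector lever with the closed fingertips, click by click, from position 0 to position 6. Then I pressed the white power button to its stop and let it go, and handed the job in at about 11.4 s on the robot's clock.

- **Selector:** the last top and scene pictures, taken after I had withdrawn, show the lever in line with the sixth mark. It was never gripped.
- **Power button:** contact began at about z 0.087 m and the button stopped at about 0.081 m, which matches its 6 mm travel. The force rose to 30 N at the stop. Its rim stands lower, at about 0.077 m, so the finger did not stop on the rim. The button is up again.
- **Everything else:** the small knob, dust cap, dish, oil bottle, sample jar and cover-slip box look unmoved in the last pictures. The slide box looks in place in the scene view. The marker was not in the final crops; it was last seen in place just before the press. The arm ended clear of everything.

Early on, joint 6 reached its limit (3.141 of 3.14 rad). This left a tool tilt of about 2–3 degrees, which I could not remove. I rolled the tool back by about 80 degrees and worked with the tilt. While pushing I also corrected several millimetres of drift, mostly in height.

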